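# Close-pack the hexagonal pin tins in the packing tray

## Robot

A 7-joint arm with a two-finger parallel gripper is mounted at the origin on the work surface. World frame = base frame: x ahead of the robot, y to its left, z up, the work surface at z = 0. Lengths are in m, angles in rad, forces in N, time in s.
With the tool pointing down it reaches from about 0.425 to 0.925 m from the base axis. Payload 6.8 kg.
Tool frame: the origin (TCP) lies on the mounting face of the last link; the fingertips stand 173 mm ahead of it and the grasp point (between the pads) lies 155 mm ahead of it; z points along the fingers, y is the line along which they close (so a half turn about z gives the same grasp; the last joint's range is limited). The gripper opens to 85 mm and grips with 20 to 120 N. Pads are 22 mm wide; open, the fingers measure 114 mm over their backs; the gripper's body (76 mm by 85 mm) begins 54 mm behind the grasp point. The pads swing forward as they close: fully open they stand 13 mm farther back than shut.
Start: joints at [1.236, 0.477, 0.022, 1.555, -0.011, 1.109, -0.083], TCP at [0.152, -0.658, 0.405] pointing down, gripper open.
Joint ranges: [-2.96, 2.96], [-0.34, 2.1], [-1.41, 1.46], [0.24, 2.44], [-1.37, 4.51], [0.17, 1.92], [-2.96, 2.96]. Speed limits (rad/s): [2.39, 2.39, 3.14, 3.14, 3.14, 3.14, 3.14].

## Interface

Orientations are given as a unit quaternion [w, x, y, z].
In Python, from station import bot gives the robot as it stands. The module is installed in compiled form; this text tells all that it offers.
- The arm moves only by the shell command python3 -m pendant 'ROWS' [FORCE]. ROWS is JSON, a list of rows, each a list of 5 numbers: the finger opening in m, from 0 to 0.0854, then the shift along the tool's x, y, z in m, then the turn about the tool's z in degrees. In form: [[jaw, x, y, z, yaw], ...]. A call has 1 to 12 rows; each row shifts and turns the commanded pose from where the row before left it, along the tool's axes as they then stand; what a row does not reach is not made up. A row lasts 1/12 s, in which the tool goes at most 41.7 mm and 7.16 degrees, less where a joint would pass 70% of its speed; a pose out of reach is approached as far as the arm can. A call with a gripper value outside its range is refused whole. The fingers move at their own pace and stop on an object; FORCE is the grip in N (left out, the last holds). Time passes only in rows, so rows that do not move let the fingers close. It gives the time, the measured TCP pose, the force, the opening and the grip force at its end, in the units of the state.
- bot.get_obs(): the state, without advancing time (a new reading comes with each control period).
- bot.read_camera(name): name is "scene" or "top" or "wrist"; returns (picture, depth): 480x640x3 uint8, blue, green, red; 480x640 float32, m along the optical axis (not along the pixel's ray), 0 where there is no reading.
- bot.camera_model(name): a dict with "intrinsics" (3x3 intrinsics, pixels), "dist_coeffs" ([k1, k2, p1, p2, k3] as OpenCV has them; the pictures are not rectified), "R" (3x3) and "t" (3): a world point X has camera coordinates R X + t. Camera axes: x right, y down, z forward; pixel columns grow to the right and rows downward; lengths in m; the calibration is good to about 2 mm. A picture is of the moment at which its call begins: read the wrist's pose just before it. camera_model takes no time and is no camera call; for the wrist camera it gives the pose at the moment of the call.
- bot.hand_in(): hands the job in; it is judged then, once.
Trained networks look in the newest picture that a camera, given by its name, has taken for a name from the list of things; names that differ only in an ending like _2 or _b are one class to them, and where a whole thing is asked for, a point or a joint stands for the part that bears it (a point fixed in the world has none). Each returns a list of dicts, best first, with "score" (0 to 1); they miss things now and then, are a little off and sometimes report something else, mostly with a low value. They report only what shows in the picture. A call takes as long as a camera call.
- bot.boxes_of(name, camera): "at" ([column, row] in pixels, amid what is visible of it).
- bot.trace(name, camera): "mask" (480x640 bool, what is visible of it) and "at" ([column, row] in pixels, amid what is visible of it).
- bot.pinpoint(name, camera): "at" ([column, row] in pixels: a listed point, or the origin of a listed thing).
The state is a dict: "t": time; "q": joint angles; "joint_vel": joint speeds; "joint_torque": joint torques, N m; "eef_pos": TCP position; "tool_rot": TCP orientation; "contact_force": force on the tool from outside, world axes, zero at the start; "torque": the same for the moment, N m; "gripper_width": opening from 0.0 (shut) to 1.0 (fully open); "grasp_force": force on a finger pad.
Only numpy, scipy, OpenCV 4.12 (cv2) and the standard library are available. Lean on these libraries where they do the work, as an engineer would, in place of code of your own. Each camera call takes 0.05 s, during which the arm holds its last target. There are 200 camera calls.

## Task

Pack the two hexagonal tins from the desk into the wooden tray with the one already there: two tins in a row from the tall end board, flat sides against the board and each other, and the third nested in the notch between them, so that all three touch flat to flat and stand level on the tray floor, lids up. Slide the metal follower up so that the row is held snugly between it and the end board, and let go of everything. Do not tip a tin over and leave the stapler, the mug and the roll of tape where they are.

Things in the scene. Friction and masses are not known exactly. Their poses are not given: they have to be found in the camera images.
- tray: plywood tray fixed to the desk, turned up to 0.25 rad. Origin on the desk under its middle; z up. Floor top at z = 6 mm. Inside: x -85 to 85 mm, y -125 to 115; the tall end board's inner face is at y = +115 (10 mm thick, top at z = 46); the other walls are 6 mm thick, tops at z = 18. The follower comes from the -y end.
- follower (a joint): position of the metal follower, in m, 0 at its fully open end stop, growing as it slides along the tray's +y towards the end board (stop at 0.12). The clear gap between its face and the end board's inner face is 0.195 m minus this value. It stays where it is left; 1.5 N of friction.
- follower_tab (a point): middle of the top edge of the follower's tab, 76 mm above the desk. Tab: 36 mm along tray x, 10 mm thick along tray y, centred at tray x = +50, rising from the follower plate (166 mm wide, 10 thick, top 45 mm above the desk); its upper 28 mm stand above the tins. The face that meets the tins is 5 mm from here towards the end board.
- tin_a: hexagonal steel tin, flush lid (all 3 alike): 54 mm across flats, 62.4 across corners, sides 31.2, 42 tall, 0.1-0.2 kg. Origin: centre of underside; z up; x is square to a flat side (flats every 60 degrees from x). Starts loose in the tray, a few mm from the end board, a flat nearly parallel to it, 5 to 25 mm to tray +x: room for the third tin is on the tray's -x side.
- tin_b: hexagonal steel tin, flush lid (all 3 alike): 54 mm across flats, 62.4 across corners, sides 31.2, 42 tall, 0.1-0.2 kg. Origin: centre of underside; z up; x is square to a flat side (flats every 60 degrees from x). This one starts on the desk, turned anyhow.
- tin_c: hexagonal steel tin, flush lid (all 3 alike): 54 mm across flats, 62.4 across corners, sides 31.2, 42 tall, 0.1-0.2 kg. Origin: centre of underside; z up; x is square to a flat side (flats every 60 degrees from x). This one starts on the desk, turned anyhow.
- stapler: black stapler, 130 x 36 x 42 mm, lying on the desk; origin at the middle of its underside. Leave it.
- mug: white mug, 80 mm across, 92 mm tall; origin at the middle of its underside. Leave it.
- tape_roll: flat-lying roll of clear tape, 90 mm across, 24 mm high; origin at the middle of its underside. Leave it.

How it is judged:
At the end, for the whole second after the job is handed in: All pairs of tin centres within 57 mm (54 = touching); each tin has a flat square to the tray's y within 5 degrees, level (3.4 degrees), on the tray floor (3 mm), inside the walls, at rest; gap between follower and end board under 111.5 mm (two tins: 108 mm) (horizontal distance between tin_a and tin_b below 0.057 m and horizontal distance between each of tin_a, tin_b and tin_c below 0.057 m and angle between each of tin_a, tin_b, tin_c's own z axis and vertical below 0.06 rad and z of tin_a in the frame of tray between 0.003 and 0.009 m and x of tin_a in the frame of tray between -0.085 and 0.085 m and y of each of tin_a, tin_b, tin_c in the frame of tray below 0.115 m and (angle between the x axis of tin_a and the y axis of tray, either way round below 0.09 rad or angle between the x axis of tin_a and the y axis of tray, either way round between 0.957 and 1.137 rad) and linear speed of each of tin_a, tin_b, tin_c below 0.02 m/s and z of tin_b in the frame of tray between 0.003 and 0.009 m and x of tin_b in the frame of tray between -0.085 and 0.085 m and (angle between the x axis of tin_b and the y axis of tray, either way round below 0.09 rad or angle between the x axis of tin_b and the y axis of tray, either way round between 0.957 and 1.137 rad) and z of tin_c in the frame of tray between 0.003 and 0.009 m and x of tin_c in the frame of tray between -0.085 and 0.085 m and (angle between the x axis of tin_c and the y axis of tray, either way round below 0.09 rad or angle between the x axis of tin_c and the y axis of tray, either way round between 0.957 and 1.137 rad) and value of joint follower above 0.0835 m).
It fails at once if a tin is tipped over (more than about 45 degrees) (angle between any of tin_a, tin_b, tin_c's own z axis and vertical above 0.8 rad).
It fails at once if the stapler, the mug or the roll of tape is pushed more than 30 mm (distance of any of stapler, mug, tape_roll from where it was at the start of the episode above 0.03 m).
It also fails if it takes over 70 s, if anything falls off the work surface, if the arm or the gripper's body presses on something with over 40 N, if the wrist force passes 120 N, or if a joint passes its speed limit or range.

## Working session

There is one attempt and no reset: what is moved stays moved. The work goes in short steps, Python scripts to look and compute and a shell command to move; the robot and the scene stay as the last step left them, time stands still between calls to the robot, and variables do not carry over. Pictures are saved under pics/ and viewed, at most 10 in all, crops included, and the job is handed in when it is done.

```bash
mkdir -p pics; cat > h.py <<'E'
import numpy as np, cv2
from station import bot
def rays(cam,px,m=None):
    m=m or bot.camera_model(cam); R=np.array(m['R']);t=np.array(m['t'])
    p=cv2.undistortPoints(np.array(px,float).reshape(-1,1,2),np.array(m['intrinsics'],float),np.array(m['dist_coeffs'],float)).reshape(-1,2)
    return -R.T@t, np.c_[p,np.ones(len(p))]@R, R, t
def atz(cam,px,z,m=None):
    c,d,_,_=rays(cam,px,m); return c+d*((z-c[2])/d[:,2])[:,None]
def cloud(cam,dep,px,m=None):
    px=np.array(px); c,d,_,_=rays(cam,px,m); return c+d*dep[px[:,1],px[:,0]][:,None]
E
python3 - <<'E'
from h import *
o=bot.get_obs(); print(o['eef_pos'],o['tool_rot'],o['t'])
for c in('top','scene'):
    im,d=bot.read_camera(c); cv2.imwrite(f'pics/{c}0.png',im); np.savez(f'{c}0.npz',im=im,d=d)
    for n in('tin_a','stapler','mug','tape_roll','follower','follower_tab','tray'):
        for r in bot.pinpoint(n,c)[:5]: 
            print(c,n,round(r['score'],2),np.round(r['at']),np.round(atz(c,[r['at']],0.0)[0],3))
    if 1:
      for r in bot.trace('tin_a',c):
        ys,xs=np.nonzero(r['mask']); P=cloud(c,d,np.c_[xs,ys]); print(c,'mask',round(r['score'],2),len(xs),np.round(np.median(P,0),3),np.round(np.percentile(P[:,2],[5,50,95]),3))
E
```

```text
[ 0.15172003 -0.65744882  0.40373012] [-8.88647260e-04  9.93575447e-01  1.13168065e-01 -1.72378996e-04] 0.0
top tin_a 0.78 [454. 270.] [ 0.517 -0.338  0.   ]
top tin_a 0.76 [151. 233.] [0.602 0.236 0.   ]
top tin_a 0.58 [372. 282.] [ 0.5  -0.18  0.  ]
top tin_a 0.53 [229. 212.] [0.639 0.088 0.   ]
top stapler 0.8 [361. 141.] [ 0.771 -0.167  0.   ]
top mug 0.82 [483. 198.] [ 0.654 -0.399  0.   ]Traceback (most recent call last):
  File "<stdin>", line 6, in <module>
ValueError: it knows: follower_tab, mug, stapler, tape_roll, tin, tray
```

View top.

```bash
python3 - <<'E'
from h import *
for c in('top','scene'):
    im,d=bot.read_camera(c); cv2.imwrite(f'pics/{c}0.png',im); np.savez(f'{c}0.npz',im=im,d=d)
    for n in('tin_a','stapler','mug','tape_roll','follower_tab','tray'):
        for r in bot.pinpoint(n,c)[:5]: 
            print(c,n,round(r['score'],2),np.round(r['at']),np.round(atz(c,[r['at']],0.076 if n=='follower_tab' else 0.0)[0],3))
    for r in bot.trace('tin_a',c):
        ys,xs=np.nonzero(r['mask']); P=cloud(c,d,np.c_[xs,ys]); print(c,'mask',round(r['score'],2),len(xs),np.round(np.median(P,0),3),np.round(np.percentile(P[:,2],[5,50,95]),3))
E
```

```text
top tin_a 0.96 [453. 272.] [ 0.515 -0.335  0.   ]
top stapler 0.73 [358. 140.] [ 0.772 -0.162  0.   ]
top mug 0.66 [481. 201.] [ 0.65  -0.396  0.   ]
top follower_tab 0.9 [231. 214.] [0.624 0.072 0.076]
top tray 0.88 [199. 245.] [0.577 0.145 0.   ]
top mask 0.97 924 [0.596 0.223 0.049] [0.02  0.049 0.052]
top mask 0.79 800 [ 0.501 -0.177  0.043] [0.038 0.043 0.047]
top mask 0.73 943 [0.58  0.076 0.045] [0.016 0.045 0.078]
top mask 0.63 905 [ 0.513 -0.33   0.043] [0.005 0.043 0.046]
scene tin_a 0.86 [296. 218.] [ 0.499 -0.176  0.   ]
scene tin_a 0.84 [499. 322.] [0.591 0.223 0.   ]
scene tin_a 0.7 [217. 198.] [ 0.511 -0.341  0.   ]
scene stapler 0.7 [229. 327.] [ 0.768 -0.168  0.   ]
scene mug 0.73 [295. 219.] [ 0.502 -0.177  0.   ]
scene mug 0.55 [151. 240.] [ 0.658 -0.393 -0.   ]
scene tape_roll 0.75 [354. 180.] [ 0.353 -0.118  0.   ]
scene follower_tab 0.89 [413. 277.] [0.621 0.078 0.076]
scene tray 0.97 [454. 302.] [0.579 0.145 0.   ]
scene mask 0.84 1398 [0.614 0.225 0.047] [0.013 0.047 0.05 ]
scene mask 0.82 953 [ 0.526 -0.329  0.039] [0.005 0.039 0.044]
scene mask 0.63 982 [ 0.515 -0.174  0.04 ] [0.004 0.04  0.044]
```

View pics/top0.png

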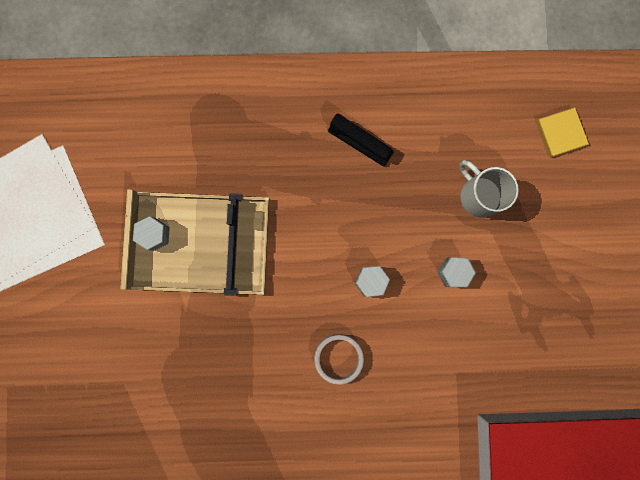

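View pics/scene0.png

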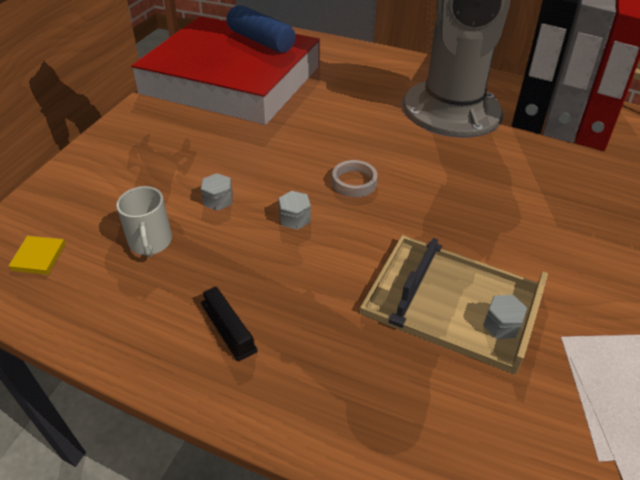

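The top picture shows the end board at the left (column 128), tin_a at (150,233), the follower at column 234 with its tab at (231,214), and the loose tins at (372,281) and (457,272). The scene picture agrees with this. I'm moving in over the tins for a close wrist view.

```bash
python3 -m pendant '[[0.0854,0.03,-0.0216,0,0],[0.0854,0.03,-0.0216,0,0],[0.0854,0.03,-0.0216,0,0],[0.0854,0.03,-0.0216,0,0],[0.0854,0.03,-0.0216,0,0],[0.0854,0.03,-0.0216,0,0],[0.0854,0.03,-0.0216,0,0],[0.0854,0.03,-0.0216,0,0],[0.0854,0.03,-0.0216,0,0],[0.0854,0.03,-0.0216,0,0],[0.0854,0.03,-0.0216,0,0],[0.0854,0.03,-0.0216,0,0]]' 40
cat >> h.py <<'E'
def tool():
    o=bot.get_obs(); w,x,y,z=o['tool_rot']
    from scipy.spatial.transform import Rotation as Ro
    M=Ro.from_quat([x,y,z,w]).as_matrix(); return np.array(o['eef_pos']),M,np.degrees(np.arctan2(M[1,0],M[0,0])),o
def tins(cam='wrist',save=None,box=True):
    """fit hexagon to lid pts: returns centre(xyz of lid), flat-normal yaw mod 60 deg"""
    m=bot.camera_model(cam); im,d=bot.read_camera(cam)
    if save: cv2.imwrite(save,im)
    out=[]
    for r in bot.trace('tin_a',cam):
        k=r['mask']; ys,xs=np.nonzero(k); P=cloud(cam,d,np.c_[xs,ys],m)
        ok=d[ys,xs]>0; P=P[ok]
        zt=np.median(P[P[:,2]>np.percentile(P[:,2],40),2]); L=P[abs(P[:,2]-zt)<.005]
        if len(L)<100: continue
        # support-width fit at 54 mm across flats
        best=None; xy=L[:,:2]
        for a in np.arange(0,60,.25):
            t=np.radians(a+60*np.arange(3)); pr=xy@np.c_[np.cos(t),np.sin(t)].T
            lo,hi=np.percentile(pr,1,0),np.percentile(pr,99,0)
            s=(hi-lo).sum()
            if best is None or s<best[0]: 
                N=np.c_[np.cos(t),np.sin(t)]; c=np.linalg.lstsq(N,(lo+hi)/2,rcond=None)[0]; best=(s,a,c,hi-lo)
        out.append((r['score'],best[2],zt,best[1],best[3],xs.min(),xs.max(),ys.min(),ys.max()))
        print(cam,'tin',round(r['score'],2),'c',np.round(best[2],4),'z',round(float(zt),4),'yaw60',best[1],'w',np.round(best[3]*1e3,1),'px',xs.min(),xs.max(),ys.min(),ys.max(),len(xs))
    return im,d,m,out
E
python3 - <<'E'
from h import *
p,M,psi,o=tool(); print(p,psi,o['q'],o['t'])
im,d,m,_=tins('wrist','pics/w1.png'); tins('top'); tins('scene')
print(-np.array(m['R']).T@m['t'],np.array(m['R']))
E
```

```text
t: 2.05
eef_pos: [0.4452, -0.3227, 0.405]
tool_rot: [0.0, 0.994, 0.113, 0.0]
contact_force: [0.4, -0.5, -0.1]
gripper_width: 1.0
grasp_force: 0.0
[ 0.44515538 -0.32273652  0.40503515] 12.980971321686072 [ 0.65117869  0.2791056  -0.16565657  1.84806468  0.05357702  1.01804272
 -0.88053276] 2.05
wrist tin 0.9 c [ 0.502  -0.1794] z 0.0421 yaw60 4.25 w [52.1 52.3 52.3] px 150 226 91 157 3839
wrist tin 0.58 c [ 0.5149 -0.3362] z 0.0422 yaw60 59.25 w [51.8 51.6 52. ] px 323 385 115 182 3063
top tin 0.78 c [ 0.5013 -0.1782] z 0.0442 yaw60 7.25 w [51.9 52.1 52.2] px 355 389 266 296 830
top tin 0.6 c [0.5972 0.2262] z 0.0501 yaw60 28.25 w [51.7 50.4 51.7] px 134 167 217 250 895
top tin 0.55 c [ 0.514  -0.3343] z 0.0436 yaw60 56.75 w [52.5 52.  51.5] px 437 474 257 287 899
scene tin 0.96 c [ 0.5149 -0.3353] z 0.0424 yaw60 52.25 w [53.8 52.4 53.5] px 201 231 173 209 949
scene tin 0.92 c [0.5997 0.2261] z 0.0482 yaw60 29.25 w [52.5 52.4 52.5] px 483 526 294 338 1500
scene tin 0.78 c [ 0.503  -0.1788] z 0.0421 yaw60 3.75 w [52.9 53.3 52.6] px 278 311 191 228 1038
[ 0.51846557 -0.30558446  0.37415398] [[ 2.25942986e-01 -9.74140429e-01  4.37948537e-04]
 [-9.31687435e-01 -2.15965084e-01  2.92091776e-01]
 [-2.84443827e-01 -6.64041192e-02 -9.56390194e-01]]
```

View pics/w1.png

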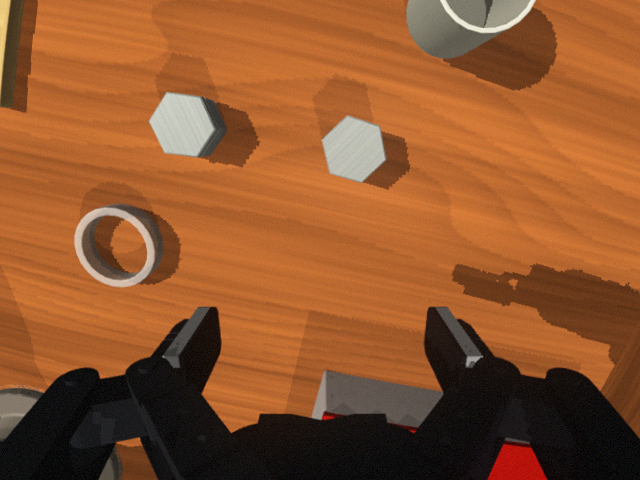

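The wrist view shows the two tins at (188,125) and (354,149), their lids at z = 0.042 as they should be. I'm going to the first, at (0.502, -0.179) with flats at 4.25°.

```bash
python3 -m pendant '[[0.0854,0.01465,-0.02125,0.021,0],[0.0854,0.01465,-0.02125,0.021,0],[0.0854,0.01465,-0.02125,0.021,0],[0.0854,0.01465,-0.02125,0.021,0],[0.0854,0.01465,-0.02125,0.021,0],[0.0854,0.01465,-0.02125,0.021,0],[0.0854,0,0,0.014,-4.25],[0.0854,0,0,0.014,-4.25],[0.0854,0,0,0.014,-4.25],[0.0854,0,0,0.014,-4.25],[0.0854,0,0,0.014,-4.25],[0.0854,0,0,0,0]]' 40
cat >> h.py <<'E'
def go(x,y,z,psi):
    p,M,ps,o=tool(); t=M.T@(np.array([x,y,z])-p); print('now',np.round(p,4),round(ps,2),'shift',np.round(t,4),'turn',round((ps-psi+180)%360-180,2))
E
python3 - <<'E'
from h import *
go(.502,-.179,.178,34.25)
E
```

```text
t: 3.35
eef_pos: [0.4996, -0.1819, 0.2064]
tool_rot: [-0.001, 0.956, 0.294, -0.002]
contact_force: [-0.4, -0.4, 0.3]
gripper_width: 1.002
grasp_force: 0.0
now [ 0.4996 -0.1819  0.2064] 34.21 shift [ 0.0037 -0.001   0.0284] turn -0.04
```

```bash
python3 -m pendant '[[0.0854,0.0037,-0.001,0.014,0],[0.0854,0,0,0.0144,0],[0.0854,0,0,0,0],[0.045,0,0,0,0],[0.045,0,0,0,0],[0.045,0,0,0,0],[0.045,0,0,0,0],[0.045,0,0,0,0],[0.045,0,0,0,0]]' 40
```

```text
t: 4.1
eef_pos: [0.5042, -0.1778, 0.1815]
tool_rot: [0.001, 0.956, 0.294, 0.001]
contact_force: [-1.5, -0.8, 7.4]
gripper_width: 0.623
grasp_force: 43.1
```

```bash
python3 -m pendant '[[0.045,0,0,-0.03,0],[0.045,0,0,-0.035,0],[0.045,0,0,-0.035,0],[0.045,0.0134,-0.0245,-0.03,0],[0.045,0.0164,-0.0294,-0.02,0],[0.045,0.0164,-0.0294,-0.02,0],[0.045,0.0164,-0.0294,-0.02,0],[0.045,0.0164,-0.0294,-0.02,0],[0.045,0.0164,-0.0294,0,0],[0.045,0.0164,-0.0294,0,0],[0.045,0.0164,-0.0294,0,0],[0.045,0,0,0,0]]' 40
python3 - <<'E'
from h import *
print(tool()[0],tool()[2])
im,d,m,_=tins('wrist','pics/w2.png'); np.savez('w2.npz',im=im,d=d,R=m['R'],t=m['t'])
E
```

```text
t: 5.1
eef_pos: [0.4787, 0.0922, 0.3913]
tool_rot: [-0.001, 0.954, 0.299, 0.001]
contact_force: [0.1, 0.3, -1.7]
gripper_width: 0.626
grasp_force: 42.9
[0.47867388 0.0922036  0.39128817] 34.77785504553162
wrist tin 0.94 c [0.5925 0.2231] z 0.0481 yaw60 30.5 w [34.9 51.7 51. ] px 232 310 0 60 3646
wrist tin 0.88 c [0.4781 0.0921] z 0.2517 yaw60 5.25 w [51.2 51.4 51.6] px 246 398 248 419 20550
wrist tin 0.8 c [ 0.5118 -0.3304] z 0.041 yaw60 56.5 w [51.8 40.4 44.8] px 590 639 360 419 2093
wrist tin 0.32 c [0.5767 0.0782] z 0.0456 yaw60 27.0 w [141.1  10.1 141.8] px 323 474 50 227 4302
```

View pics/w2.png

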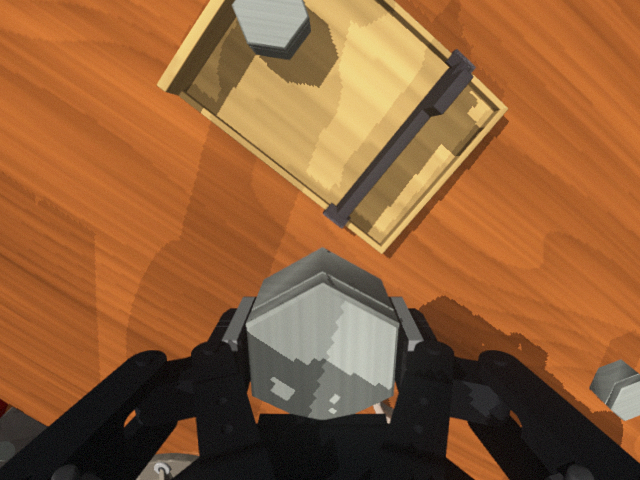

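The tray shows with its end board's near corner at (165,88), its -x/-y corner at (385,250), the follower tab at (455,75) and tin_a at (270,22), cut off by the edge. The held tin sits square in the jaws. Next is the tray fit.

```bash
cat > tray.py <<'E'
from h import *
def fit(c,d,m,verbose=True):
    ys,xs=np.nonzero(d>0); P=cloud(c,d,np.c_[xs,ys],m)
    P=P[(P[:,0]>.44)&(P[:,0]<.72)&(P[:,1]>-.03)&(P[:,1]<.32)]
    if verbose:
        B=P[(P[:,2]>.012)&(P[:,2]<.0225)]; print(c,'wall z',np.median(B[:,2]))
    for nm,lo,hi in(('all',.004,.09),('plate/board',.038,.0475),('tab',.065,.085)):
        Q=P[(P[:,2]>lo)&(P[:,2]<hi)]
        if nm=='plate/board':
            for s,q in(('plate',Q[Q[:,1]<.13]),('board',Q[Q[:,1]>.235])):
                if len(q)>30:
                    vx,vy,x0,y0=cv2.fitLine(q[:,:2].astype(np.float32),cv2.DIST_HUBER,0,.001,.001).ravel()
                    a=np.degrees(np.arctan2(vy,vx)); a=(a+90)%180-90
                    print(c,s,'dir',round(a,2),'mid',np.round([x0,y0],4),'x',np.round(np.percentile(q[:,0],[.5,99.5]),4),'z',round(float(np.median(q[:,2])),4),len(q))
        elif len(Q)>5:
            (cx,cy),(w,h),a=cv2.minAreaRect((Q[:,:2]*1000).astype(np.float32)); print(c,nm,'c',np.round([cx,cy],1),'wh',round(w,1),round(h,1),'a',round(a,2),len(Q),'z95',round(float(np.percentile(Q[:,2],95)),4))
E
python3 - <<'E'
from tray import *
z=np.load('w2.npz'); m=bot.camera_model('wrist'); m['R']=z['R'];m['t']=z['t']; fit('wrist',z['d'],m)
for c in('top','scene'): fit(c,np.load(c+'0.npz')['d'],bot.camera_model(c))
# wrist pixel corners of tray walls (tops at 18 mm) read off the picture
print(np.round(atz('wrist',[[385,253],[507,108]],.018,m),4), np.round(atz('wrist',[[162,88]],.046,m),4))
bot.read_camera('wrist')
for r in bot.pinpoint('follower_tab','wrist')[:1]: print(r['at'],np.round(atz('wrist',[r['at']],.076),4))
E
```

```text
wrist wall z 0.017696828858159874
wrist all c [581.  143.3] wh 256.6 190.6 a 86.27 52116 z95 0.0478
wrist plate dir -2.35 mid [0.5409 0.0807] x [0.4944 0.6583] z 0.0447 1842
wrist board dir -5.28 mid [0.5444 0.2664] x [0.498  0.5967] z 0.0456 1875
wrist tab c [626.3  74.9] wh 10.5 36.1 a 86.89 780 z95 0.0771
top wall z 0.018805915746041624
top all c [580. 145.] wh 349.8 279.8 a 89.98 15087 z95 0.0491
top plate dir -4.17 mid [0.5631 0.0781] x [0.4943 0.6577] z 0.0455 334
top board dir -4.29 mid [0.5885 0.264 ] x [0.4966 0.6765] z 0.0457 480
top tab c [625.   74.9] wh 10.6 35.5 a 86.17 135 z95 0.0798
scene wall z 0.01748882537140195
scene all c [580.5 149.6] wh 266.6 348.8 a 1.85 14487 z95 0.0482
scene plate dir -3.3 mid [0.5729 0.0791] x [0.4947 0.6592] z 0.0448 369
scene board dir -5.21 mid [0.5884 0.2653] x [0.499  0.6796] z 0.0459 608
scene tab c [626.3  74.9] wh 10.4 39.0 a 87.22 172 z95 0.0777
[[0.4849 0.0194 0.018 ]
 [0.6627 0.0119 0.018 ]] [[0.4984 0.2708 0.046 ]]
[445.4, 84.2] [[0.6269 0.0723 0.076 ]]
```

```bash
python3 - <<'E'
from h import *
go(.5951,.1639,.25,56.7)
E
```

```text
now [0.4801 0.0843 0.3902] 34.19 shift [ 0.1399 -0.0013  0.1402] turn -22.51
```

```bash
python3 -m pendant '[[0.045,0.028,0,0.02,0],[0.045,0.028,0,0.024,0],[0.045,0.028,0,0.024,0],[0.045,0.028,0,0.024,0],[0.045,0.0279,-0.0013,0.024,0],[0.045,0,0,0.012,-5.6],[0.045,0,0,0.012,-5.6],[0.045,0,0,0,-5.6],[0.045,0,0,0,-5.71],[0.045,0,0,0,0],[0.045,0,0,0,0],[0.045,0,0,0,0]]' 40
python3 - <<'E'
from tray import *
im,d,m,_=tins('wrist','pics/w3.png'); fit('wrist',d,m); tins('top'); tins('scene')
go(.5951,.1639,.19,56.7)
E
```

```text
t: 6.3
eef_pos: [0.5954, 0.1639, 0.2503]
tool_rot: [0.0, 0.881, 0.473, -0.0]
contact_force: [1.1, 0.5, 0.0]
gripper_width: 0.623
grasp_force: 42.9
wrist tin 0.85 c [0.599  0.2267] z 0.0482 yaw60 27.5 w [52.  52.1 51.9] px 199 313 116 243 10997
wrist tin 0.58 c [0.595  0.1629] z 0.1107 yaw60 26.0 w [51.3 51.  51.5] px 246 398 248 419 20556
wrist wall z 0.017617193577211476
wrist all c [582.5 149.1] wh 248.5 184.3 a 87.74 75150 z95 0.0486
wrist plate dir 0.47 mid [0.6085 0.0776] x [0.5665 0.6592] z 0.0444 797
wrist board dir -4.41 mid [0.6122 0.2634] x [0.4992 0.6777] z 0.0458 10177
wrist tab c [613.9 136.6] wh 41.3 129.2 a 18.24 1560 z95 0.0843
top tin 0.83 c [0.5893 0.1471] z 0.1126 yaw60 24.5 w [33.9 22.2 41.8] px 177 196 220 249 394
top tin 0.64 c [ 0.5143 -0.3342] z 0.0437 yaw60 55.75 w [52.5 52.5 51.9] px 438 474 256 286 894
scene tin 0.8 c [0.5996 0.2261] z 0.0483 yaw60 28.5 w [52.6 52.5 53. ] px 483 526 295 338 1432
scene tin 0.8 c [ 0.5155 -0.3356] z 0.0422 yaw60 55.5 w [54.2 53.2 51.8] px 201 232 174 210 999
scene tin 0.57 c [0.5979 0.1692] z 0.1114 yaw60 51.75 w [45.3 42.9 52.2] px 461 495 255 298 864
scene tin 0.23 c [ 0.3634 -0.1141] z 0.023 yaw60 20.5 w [85.4 85.8 85.4] px 332 376 160 196 1026
now [0.5951 0.165  0.2505] 56.72 shift [-0.0009  0.0006  0.0605] turn 0.02
```

View pics/w3.png

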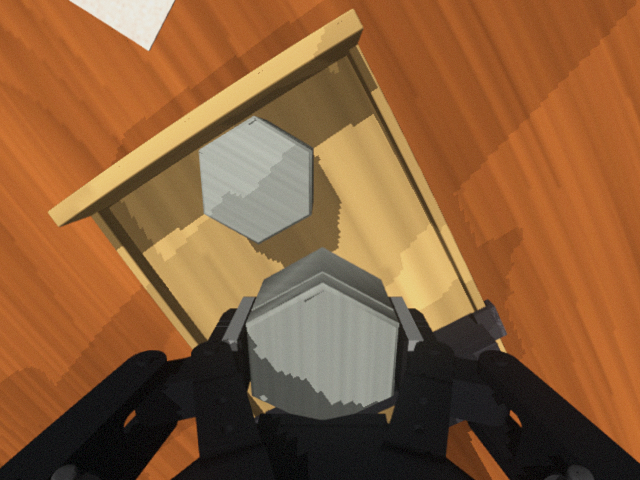

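Tin_a is at (257,180) and the held tin hangs about 10 mm clear of it on the -y side, so I'm lowering.

```bash
python3 -m pendant '[[0.045,-0.0009,0.0006,0.02,0.5],[0.045,0,0,0.02,0],[0.045,0,0,0.015,0],[0.045,0,0,0.006,0],[0.045,0,0,0.002,0],[0.045,0,0,0,0],[0.045,0,0,0,0]]' 40
python3 - <<'E'
from tray import *
tins('wrist'); m=bot.camera_model('wrist')
go(.5951,.1639,.188,56.2)
E
```

```text
t: 7.18
eef_pos: [0.5952, 0.1642, 0.1877]
tool_rot: [0.0, 0.882, 0.471, 0.0]
contact_force: [-0.3, -0.7, -1.6]
gripper_width: 0.623
grasp_force: 43.3
wrist tin 0.69 c [0.5949 0.1632] z 0.0482 yaw60 25.5 w [51.4 51.2 51.5] px 246 398 248 419 20551
wrist tin 0.65 c [0.5992 0.2268] z 0.0481 yaw60 27.25 w [51.7 51.9 52. ] px 133 311 105 297 25519
now [0.5953 0.1641 0.1876] 56.26 shift [-0.0003 -0.     -0.0004] turn 0.06
```

```bash
python3 -m pendant '[[0.068,0,0,0,0],[0.068,0,0,0,0],[0.068,0,0,0,0],[0.068,0,0,-0.005,0],[0.068,0,0,-0.02,0],[0.068,0,0,-0.03,0],[0.05,0,0,-0.035,0],[0.05,0,0,-0.03,6],[0.05,0,0,-0.02,7],[0.05,0,0,0,7],[0.05,0,0,0,7],[0.05,0,0,0,7]]' 40
python3 -m pendant '[[0.05,0,0,0,7],[0.05,0,0,0,7],[0.05,0,0,0,7],[0.05,0,0,0,5],[0.05,-0.03,0.01,0,0],[0.05,-0.03,0.01,0,0],[0.05,-0.03,0.01,0,0],[0.05,-0.02,0.01,0,0],[0.05,0,0.01,0,0],[0.05,0,0,0,0],[0.05,0,0,0,0],[0.05,0,0,0,0]]'
python3 - <<'E'
from tray import *
im,d,m,_=tins('wrist','pics/w4.png'); fit('wrist',d,m); tins('top')
go(.6263,.0749,.23,-4)
E
```

```text
t: 8.28
eef_pos: [0.5951, 0.1639, 0.3285]
tool_rot: [-0.0, 0.982, 0.19, 0.001]
contact_force: [0.0, 0.8, -0.1]
gripper_width: 0.578
grasp_force: 0.0
t: 9.28
eef_pos: [0.4832, 0.1217, 0.3278]
tool_rot: [-0.001, 0.999, -0.033, 0.001]
contact_force: [-0.4, -0.4, -0.6]
gripper_width: 0.585
grasp_force: 0.0
wrist tin 0.91 c [0.5937 0.1616] z 0.0482 yaw60 25.5 w [52.2 51.8 51.7] px 210 297 38 136 6431
wrist tin 0.6 c [0.5982 0.2259] z 0.0482 yaw60 27.0 w [52.3 52.3 51.9] px 115 214 40 137 7046
wrist wall z 0.017624752899168983
wrist all c [574.2 144.2] wh 258.8 175.7 a 85.58 81306 z95 0.0484
wrist plate dir -2.9 mid [0.5571 0.0797] x [0.4943 0.6381] z 0.0448 2752
wrist board dir -4.41 mid [0.5845 0.2628] x [0.4986 0.6582] z 0.0457 4949
wrist tab c [620.8  75.3] wh 10.4 26.0 a 86.91 948 z95 0.0771
top tin 0.97 c [0.5978 0.227 ] z 0.0501 yaw60 29.5 w [52.9 53.  51.9] px 133 168 216 250 944
top tin 0.82 c [0.5929 0.1619] z 0.0501 yaw60 27.25 w [52.3 52.6 52.4] px 168 203 218 252 924
top tin 0.64 c [ 0.5143 -0.3333] z 0.0436 yaw60 54.25 w [51.3 50.9 52. ] px 438 473 256 286 866
now [0.4826 0.1217 0.3272] -3.73 shift [0.1464 0.0374 0.0972] turn 0.27
```

View pics/w4.png

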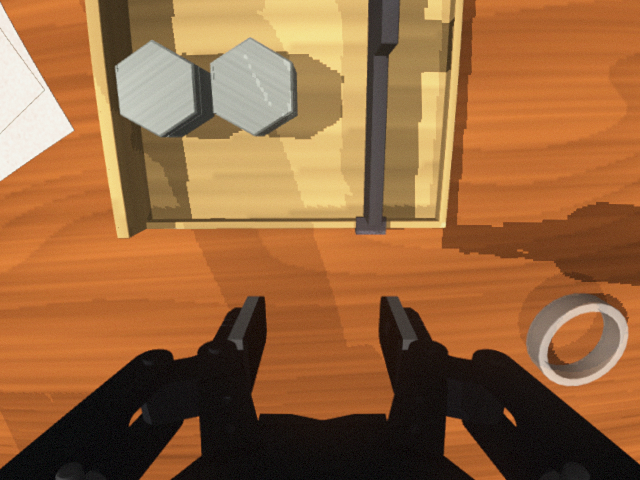

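```bash
python3 -m pendant '[[0.05,0.024,0.006,0,0],[0.05,0.03,0.008,0,0],[0.05,0.03,0.008,0,0],[0.05,0.03,0.008,0,0],[0.05,0.0324,0.0074,0,0],[0.05,0,0,0.03,0],[0.05,0,0,0.035,0],[0.05,0,0,0.02,0],[0.05,0,0,0.014,0],[0.05,0,0,0,0],[0.05,0,0,0,0]]' 30
python3 - <<'E'
from tray import *
go(.6263,.0749,.228,-4)
E
```

```text
t: 10.4
eef_pos: [0.6259, 0.0746, 0.2282]
tool_rot: [-0.0, 0.999, -0.033, -0.0]
contact_force: [1.4, -0.4, 0.1]
gripper_width: 0.586
grasp_force: 0.0
now [0.6259 0.0746 0.2282] -3.73 shift [ 0.0004 -0.0003  0.0002] turn 0.27
```

```bash
python3 -m pendant '[[0,0,0,0,0],[0,0,0,0,0],[0,0,0,0,0],[0,0,0,0,0],[0,0,0,0,0],[0,0,0,0,0]]' 30
```

```text
t: 10.9
eef_pos: [0.6263, 0.0745, 0.2299]
tool_rot: [-0.0, 0.999, -0.033, 0.001]
contact_force: [-1.3, 1.0, 7.0]
gripper_width: 0.103
grasp_force: 32.3
```

```bash
python3 -m pendant '[[0,0,-0.006,0,0],[0,0,-0.01,0,0],[0,0,-0.01,0,0],[0,0,-0.01,0,0],[0,0,-0.008,0,0],[0,0,-0.005,0,0],[0,0,-0.003,0,0],[0,0,-0.003,0,0],[0,0,-0.003,0,0],[0,0,-0.002,0,0],[0,0,-0.002,0,0],[0,0,0,0,0]]' 30
python3 -m pendant '[[0,0,-0.002,0,0],[0,0,-0.001,0,0],[0,0,-0.001,0,0],[0,0,-0.001,0,0],[0,0,0,0,0],[0,0,0,0,0]]' 30
python3 - <<'E'
from tray import *
go(.6263,.0745,.228,-4); o=bot.get_obs(); print(o['contact_force'])
tins('top');tins('scene')
E
```

```text
t: 11.9
eef_pos: [0.6303, 0.1363, 0.2299]
tool_rot: [0.0, 0.999, -0.033, 0.001]
contact_force: [-2.5, -0.8, 8.2]
gripper_width: 0.107
grasp_force: 32.4
t: 12.4
eef_pos: [0.6306, 0.1405, 0.2299]
tool_rot: [0.0, 0.999, -0.033, 0.001]
contact_force: [-1.9, -1.9, 8.2]
gripper_width: 0.112
grasp_force: 32.5
now [0.6306 0.1405 0.2299] -3.78 shift [0.0001 0.0661 0.0019] turn 0.22
[-1.88331219 -1.90633094  8.22311845]
top tin 0.75 c [ 0.5143 -0.3341] z 0.0437 yaw60 56.25 w [51.7 52.1 52. ] px 438 475 256 286 918
scene tin 0.88 c [0.6028 0.1809] z 0.0477 yaw60 28.75 w [32.2 41.7 51.4] px 453 493 292 326 945
scene tin 0.83 c [0.5996 0.2283] z 0.0482 yaw60 25.0 w [52.1 52.3 53. ] px 485 528 295 338 1445
scene tin 0.77 c [ 0.5153 -0.3356] z 0.0423 yaw60 54.25 w [52.6 52.8 53.5] px 201 233 174 209 993
```

```bash
for i in 1 ; do python3 -m pendant '[[0,0,-0.001,0,0],[0,0,0,0,0],[0,0,-0.001,0,0],[0,0,0,0,0],[0,0,0,0,0]]' 30; done; python3 -m pendant '[[0,0,-0.001,0,0],[0,0,0,0,0],[0,0,-0.001,0,0],[0,0,0,0,0],[0,0,0,0,0]]'
```

```text
t: 13.02
eef_pos: [0.6307, 0.1424, 0.2299]
tool_rot: [0.001, 0.999, -0.033, 0.001]
contact_force: [-2.9, -4.2, 7.6]
gripper_width: 0.108
grasp_force: 32.5
t: 13.43
eef_pos: [0.6308, 0.1444, 0.2298]
tool_rot: [0.001, 0.999, -0.033, 0.001]
contact_force: [-2.3, -2.9, 8.9]
gripper_width: 0.11
grasp_force: 32.5
```

```bash
 python3 -m pendant '[[0,0,-0.001,0,0],[0,0,0,0,0],[0,0,-0.001,0,0],[0,0,0,0,0],[0,0,0,0,0]]'
```

```text
t: 13.85
eef_pos: [0.631, 0.1455, 0.2299]
tool_rot: [0.001, 0.999, -0.033, 0.001]
contact_force: [-2.8, -4.5, 9.3]
gripper_width: 0.11
grasp_force: 32.7
```

```bash
 python3 -m pendant '[[0,0,-0.001,0,0],[0,0,0,0,0],[0,0,-0.001,0,0],[0,0,0,0,0],[0,0,0,0,0]]'; python3 - <<'E'
from tray import *
tins('top');tins('scene');tins('wrist');go(.6,.0745,.228,-4)
E
```

```text
t: 14.27
eef_pos: [0.6311, 0.146, 0.2298]
tool_rot: [0.002, 0.999, -0.034, 0.0]
contact_force: [-3.4, -8.0, 12.4]
gripper_width: 0.106
grasp_force: 33.1
top tin 0.95 c [ 0.5143 -0.3343] z 0.0438 yaw60 58.75 w [52.  52.5 52.1] px 438 474 257 286 899
scene tin 0.69 c [0.6028 0.186 ] z 0.0478 yaw60 26.25 w [32.7 40.7 52.3] px 456 496 293 327 935
scene tin 0.69 c [ 0.5151 -0.336 ] z 0.0421 yaw60 54.75 w [55.4 53.9 53.4] px 201 233 173 209 1005
scene tin 0.59 c [0.6001 0.2329] z 0.0482 yaw60 26.5 w [52.2 54.3 52.8] px 487 531 296 340 1521
wrist tin 0.93 c [0.6068 0.2363] z 0.0478 yaw60 26.5 w [30.4 51.  50.7] px 101 224 283 398 7910
wrist tin 0.62 c [0.603  0.1747] z 0.0473 yaw60 24.0 w [52.3 53.5 28. ] px 205 313 285 398 3463
now [0.6311 0.146  0.2298] -3.88 shift [-0.0262  0.0734  0.0022] turn 0.12
```

```bash
 python3 -m pendant '[[0.04,0,0.002,0,0],[0.04,0,0,0,0],[0.04,0,0,0,0],[0.04,0,0,-0.02,0],[0.04,0,0,-0.03,0],[0.04,-0.02,0,-0.03,0],[0.04,-0.03,0,-0.02,0],[0.04,-0.03,0,0,0],[0.04,-0.03,0,0,0],[0.04,-0.02,0,0,0],[0.04,0,0,0,0],[0.04,0,0,0,0]]'; python3 - <<'E'
from tray import *
im,d,m,_=tins('wrist','pics/w5.png');fit('wrist',d,m);tins('top');tins('scene');go(.5147,-.336,.28,29.25)
E
```

```text
t: 15.57
eef_pos: [0.5, 0.1563, 0.3286]
tool_rot: [-0.0, 0.999, -0.032, 0.0]
contact_force: [0.2, -0.2, 0.3]
gripper_width: 0.47
grasp_force: 0.0
wrist tin 0.82 c [0.5984 0.2334] z 0.0482 yaw60 27.75 w [52.5 52.4 52.2] px 158 244 62 157 5979
wrist tin 0.66 c [0.5949 0.1796] z 0.0482 yaw60 27.75 w [51.6 51.8 51.6] px 238 319 62 156 5800
wrist wall z 0.017618827507975277
wrist all c [578.3 143.7] wh 256.7 186.6 a 86.41 85435 z95 0.0483
wrist board dir -3.58 mid [0.6115 0.2621] x [0.4986 0.6699] z 0.0459 5075
wrist tab c [630.3 145.6] wh 9.7 35.9 a 86.3 1203 z95 0.0771
top tin 0.76 c [0.5976 0.2342] z 0.0503 yaw60 25.75 w [52.1 52.4 51.9] px 129 160 216 249 841
top tin 0.62 c [0.5941 0.18  ] z 0.0502 yaw60 20.75 w [51.9 52.5 52. ] px 159 189 218 251 822
top tin 0.59 c [ 0.5138 -0.3342] z 0.0438 yaw60 59.0 w [51.9 52.1 51.1] px 438 474 256 286 882
scene tin 0.97 c [ 0.5155 -0.3351] z 0.0422 yaw60 54.5 w [52.8 53.1 52.8] px 201 233 173 210 1005
scene tin 0.71 c [0.6002 0.233 ] z 0.0484 yaw60 28.5 w [51.5 51.4 52.3] px 488 530 296 339 1371
scene tin 0.55 c [0.5962 0.1789] z 0.0482 yaw60 28.5 w [52.8 51.7 53.2] px 456 496 284 327 1359
now [0.5015 0.1556 0.3281] -3.78 shift [0.0456 0.4897 0.048 ] turn -33.03
```

View pics/w5.png

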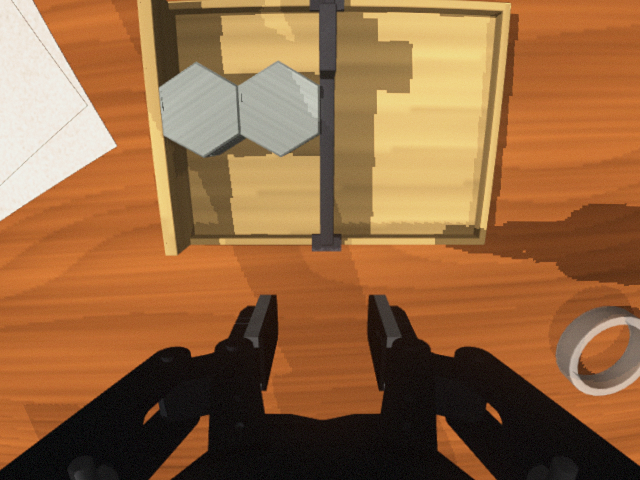

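Both tins are clamped square between the board and the follower (A at (200,108), B at (280,108), centres 54 mm apart). Next I'm fetching the third tin.

```bash
 python3 -m pendant '[[0.0854,0,0.02,0,0],[0.0854,0.003,0.036,0,0],[0.0854,0.004,0.039,0,0],[0.0854,0.004,0.039,0,0],[0.0854,0.004,0.039,0,0],[0.0854,0.004,0.039,0,0],[0.0854,0.004,0.039,0,0],[0.0854,0.004,0.039,0,0],[0.0854,0.004,0.039,0,0],[0.0854,0.004,0.039,0,0],[0.0854,0.004,0.039,0,0],[0.0854,0.004,0.039,0,0]]' 40
python3 -m pendant '[[0.0854,0.002,0.035,0.01,0],[0.0854,0,0.02,0.02,-6],[0.0854,0,0,0.02,-7],[0.0854,0,0,0.02,-7],[0.0854,0,0,0.02,-7],[0.0854,0,0,0.01,-6],[0.0854,0,0,0,0],[0.0854,0,0,0,0],[0.0854,0,0,0,0]]' 40
python3 - <<'E'
from tray import *
tins('wrist');go(.5147,-.336,.180,29.25)
E
```

```text
t: 16.87
eef_pos: [0.5145, -0.2946, 0.3281]
tool_rot: [0.0, 0.999, -0.033, 0.0]
contact_force: [0.7, -0.1, -0.3]
gripper_width: 1.0
grasp_force: 0.0
t: 17.62
eef_pos: [0.5134, -0.3476, 0.229]
tool_rot: [0.0, 0.968, 0.251, 0.0]
contact_force: [0.4, 0.5, 0.2]
gripper_width: 0.998
grasp_force: 0.0
wrist tin 0.56 c [ 0.5157 -0.3362] z 0.042 yaw60 58.5 w [51.7 51.9 51.7] px 247 361 208 340 11575
now [ 0.5135 -0.3475  0.2295] 29.14 shift [ 0.0066 -0.0095  0.0495] turn -0.11
```

```bash
 python3 -m pendant '[[0.0854,0.0075,-0.0092,0.01,0],[0.0854,0,0,0.02,0],[0.0854,0,0,0.02,0],[0.0854,0,0,0,0],[0.045,0,0,0,0],[0.045,0,0,0,0],[0.045,0,0,0,0],[0.045,0,0,0,0],[0.045,0,0,0,0],[0.045,0,0,0,0]]' 40
python3 -m pendant '[[0.045,0,0,-0.03,0],[0.045,0,0,-0.035,0],[0.045,0,0,-0.035,5],[0.045,0,0,-0.03,7],[0.045,0,0,-0.02,7],[0.045,0,0,0,7],[0.045,0,0,0,6.7],[0.045,0,0,0,0],[0.045,0,0,0,0]]' 40
python3 - <<'E'
from tray import *
tins('wrist');go(.5448,.2098,.30,-3.6)
E
```

```text
t: 18.55
eef_pos: [0.5157, -0.3357, 0.1798]
tool_rot: [0.001, 0.968, 0.252, 0.001]
contact_force: [-0.7, 0.7, 6.8]
gripper_width: 0.629
grasp_force: 42.3
t: 19.3
eef_pos: [0.5148, -0.3353, 0.3284]
tool_rot: [0.0, 1.0, -0.028, -0.0]
contact_force: [-0.1, -0.6, -1.0]
gripper_width: 0.632
grasp_force: 42.5
wrist tin 0.78 c [ 0.5148 -0.335 ] z 0.1904 yaw60 24.75 w [51.2 52.  51.2] px 245 402 246 419 21217
now [ 0.5148 -0.3354  0.328 ] -3.27 shift [-0.0011 -0.546   0.0281] turn 0.33
```

```bash
 python3 -m pendant '[[0.045,0,-0.02,0,0.3],[0.045,0,-0.036,0,0],[0.045,0,-0.039,0,0],[0.045,0,-0.039,0,0],[0.045,0,-0.039,0,0],[0.045,0,-0.039,0,0],[0.045,0,-0.039,0,0],[0.045,0,-0.039,0,0],[0.045,0,-0.039,0,0],[0.045,0,-0.039,0,0],[0.045,0,-0.039,0,0],[0.045,0,-0.039,0,0]]' 40
python3 -m pendant '[[0.045,-0.0005,-0.039,0,0],[0.045,-0.0005,-0.037,0,0],[0.045,0,-0.024,0.02,0],[0.045,0,0,0.03,0],[0.045,0,0,0.02,0],[0.045,0,0,0,0],[0.045,0,0,0,0],[0.045,0,0,0,0]]' 40
python3 - <<'E'
from tray import *
tins('wrist');go(.5448,.2098,.188,-3.6)
E
```

```text
t: 20.4
eef_pos: [0.5438, 0.1113, 0.3282]
tool_rot: [0.0, 1.0, -0.032, -0.0]
contact_force: [0.5, -0.3, -1.3]
gripper_width: 0.632
grasp_force: 42.5
t: 21.07
eef_pos: [0.5501, 0.2092, 0.2593]
tool_rot: [-0.0, 0.999, -0.033, 0.001]
contact_force: [0.6, 0.3, -1.1]
gripper_width: 0.629
grasp_force: 42.5
wrist tin 0.97 c [0.5989 0.2334] z 0.0482 yaw60 26.25 w [52.1 52.6 52.3] px 216 323 133 252 9823
wrist tin 0.85 c [0.5504 0.2095] z 0.1214 yaw60 24.5 w [51.2 51.7 51.1] px 246 401 247 420 21189
wrist tin 0.79 c [0.5954 0.1798] z 0.0481 yaw60 29.75 w [52.1 52.1 52. ] px 323 428 133 252 9719
now [0.5503 0.2093 0.26  ] -3.77 shift [-0.0057 -0.0001  0.072 ] turn -0.17
```

```bash
 python3 -m pendant '[[0.045,-0.0055,-0.0003,0,0],[0.045,0,0,0.02,0],[0.045,0,0,0.025,0],[0.045,0,0,0.018,0],[0.045,0,0,0.006,0],[0.045,0,0,0.0025,0],[0.045,0,0,0,0],[0.045,0,0,0,0]]' 40
python3 - <<'E'
from tray import *
tins('wrist');go(.5504,.2096,.187,-3.6)
E
```

```text
t: 21.83
eef_pos: [0.5446, 0.2103, 0.188]
tool_rot: [-0.0, 0.999, -0.033, 0.001]
contact_force: [1.0, -0.2, -0.4]
gripper_width: 0.63
grasp_force: 42.5
wrist tin 0.9 c [0.5991 0.2332] z 0.0482 yaw60 26.25 w [51.7 51.3 51.6] px 152 325 111 299 24365
wrist tin 0.71 c [0.5449 0.2108] z 0.0502 yaw60 24.0 w [51.  51.4 51.1] px 246 400 260 419 19304
wrist tin 0.65 c [0.5957 0.1801] z 0.0481 yaw60 24.75 w [51.6 51.8 51.5] px 325 497 111 299 24533
now [0.5446 0.2103 0.1881] -3.75 shift [0.0058 0.0003 0.0011] turn -0.15
```

```bash
 python3 -m pendant '[[0.045,0,0.0003,0.002,-1.5],[0.045,0,0,0,0],[0.045,0.002,0,0,0],[0.045,0.002,0,0,0],[0.045,0.001,0,0,0],[0.045,0.001,0,0,0],[0.045,0,0,0,0],[0.045,0,0,0,0]]' 40
python3 - <<'E'
from tray import *
tins('wrist');go(.5504,.2096,.187,-3.6);print(bot.get_obs()['contact_force'])
E
```

```text
t: 22.6
eef_pos: [0.549, 0.2103, 0.1858]
tool_rot: [-0.0, 1.0, -0.019, -0.001]
contact_force: [-5.6, -0.5, 10.6]
gripper_width: 0.631
grasp_force: 43.8
wrist tin 0.97 c [0.5992 0.2332] z 0.0481 yaw60 26.5 w [51.8 52.1 51.8] px 154 331 121 312 25420
wrist tin 0.55 c [0.5489 0.2107] z 0.0481 yaw60 25.5 w [50.8 51.4 51.2] px 246 400 275 419 17339
now [0.5491 0.2103 0.1858] -2.2 shift [ 0.0014  0.0007 -0.0012] turn 1.4
[-6.78882848  0.14837449 11.17532346]
```

```bash
 python3 -m pendant '[[0.045,0.001,0.0005,-0.0005,0],[0.045,0,0,0,0],[0.045,0.001,0,0,0],[0.045,0,0,0,0],[0.045,0,0,0,0]]' 40
python3 - <<'E'
from tray import *
tins('wrist');go(.5504,.2096,.187,-3.6);print(bot.get_obs()['contact_force'])
E
```

```text
t: 23.12
eef_pos: [0.5515, 0.2093, 0.1858]
tool_rot: [0.0, 1.0, -0.019, -0.001]
contact_force: [-4.5, 0.2, 8.7]
gripper_width: 0.627
grasp_force: 43.5
wrist tin 0.88 c [0.5958 0.18  ] z 0.0481 yaw60 27.5 w [51.8 51.7 51.7] px 326 500 135 323 24842
wrist tin 0.75 c [0.5513 0.2095] z 0.0481 yaw60 26.75 w [51.2 52.1 50.9] px 245 403 281 420 16714
wrist tin 0.64 c [0.5992 0.2331] z 0.0481 yaw60 25.0 w [51.7 51.9 51.7] px 153 327 131 319 25023
now [0.5516 0.2093 0.1858] -2.23 shift [-0.0012 -0.0003 -0.0012] turn 1.37
[-5.05705059  0.88641897  8.40069197]
```

```bash
 python3 -m pendant '[[0.064,0,0,0,0],[0.064,0,0,0,0],[0.064,0,0,0,0],[0.064,0,0,-0.005,0],[0.064,0,0,-0.02,0],[0.064,0,0,-0.03,0],[0.064,0,0,-0.035,0],[0.064,-0.02,0.01,-0.03,1.5],[0.064,-0.03,0.01,-0.02,0],[0.064,0,0.01,0,0],[0.064,0,0,0,0],[0.064,0,0,0,0]]' 40
python3 - <<'E'
from tray import *
im,d,m,o=tins('wrist','pics/w6.png');fit('wrist',d,m);tins('scene')
for i in range(len(o)):
  for j in range(i): print(i,j,round(float(np.linalg.norm(o[i][1]-o[j][1])),4))
go(.631,.146,.23,-3.6)
E
```

```text
t: 24.22
eef_pos: [0.5007, 0.1811, 0.3254]
tool_rot: [0.0, 0.999, -0.033, 0.0]
contact_force: [0.9, 0.2, -0.6]
gripper_width: 0.749
grasp_force: 0.0
wrist tin 0.98 c [0.5952 0.18  ] z 0.0482 yaw60 26.0 w [52.1 52.4 51.9] px 274 357 58 155 6085
wrist tin 0.73 c [0.5985 0.2333] z 0.0483 yaw60 27.25 w [51.6 51.5 51.6] px 193 275 60 154 5837
wrist tin 0.62 c [0.5501 0.2095] z 0.0482 yaw60 24.25 w [52.4 52.6 52.4] px 237 317 135 222 5387
wrist wall z 0.017511483518465765
wrist all c [577.9 143.8] wh 257.9 185.7 a 86.95 85527 z95 0.0486
wrist board dir -3.89 mid [0.563  0.2661] x [0.4984 0.6673] z 0.0459 5179
wrist tab c [630.6 145.7] wh 10.5 36.2 a 86.62 1367 z95 0.077
scene tin 0.85 c [0.5511 0.2093] z 0.0487 yaw60 18.5 w [55.2 52.  52.6] px 485 520 270 297 780
scene tin 0.81 c [0.5961 0.1792] z 0.0483 yaw60 28.75 w [52.7 50.8 53.7] px 456 496 284 327 1335
scene tin 0.71 c [0.6002 0.2331] z 0.0484 yaw60 26.25 w [51.4 52.3 52. ] px 487 530 297 339 1409
1 0 0.0534
2 0 0.0539
2 1 0.054
now [0.5008 0.1821 0.3244] -3.74 shift [0.1324 0.0276 0.0942] turn -0.14
```

View pics/w6.png

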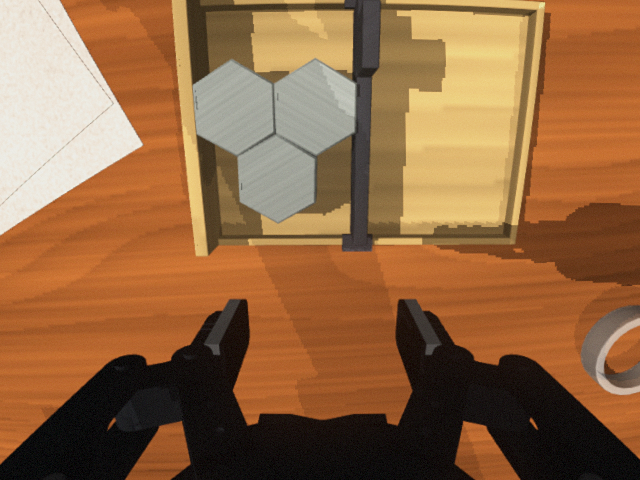

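The picture shows all three tins nested flat to flat at (233,108), (315,108) and (278,178). The centres are 53–54 mm apart, the lids are all at z = 0.048, and the follower touches the row at column 360. I'm handing in.

```bash
python3 -c "
from station import bot; print(bot.hand_in())"
```

```text
the job is handed in; nothing more can be done
None
```

The three tins are packed flat to flat in the tray (centres measured 53–54 mm apart, lids level), the follower is snug against the row, everything is released, and the job is handed in at about 24 s of the 70 s limit; no verdict was returned.

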